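Make up the water-test kit and the sampling kit

ROBOT

A 7-joint arm with a two-finger parallel gripper is mounted at the origin on the work surface. World frame = base frame: x ahead of the robot, y to its left, z up, the work surface at z = 0. Lengths are in mm, angles in rad, forces in N, time in s.
With the tool pointing down it reaches from about 400 to 875 mm from the base axis. Payload 4.4 kg.
Tool frame: the origin (TCP) lies midway between the tips of the shut fingers; the grasp point (between the pads) lies 19 mm behind it (ctrl.pinch_z is the distance from the TCP to the grasp point, in mm); z points along the fingers, y is the line along which they close (so a half turn about z gives the same grasp; the last joint's range is limited). The gripper opens to 85 mm and grips with 20 to 120 N. Pads are 22 mm wide; open, the fingers measure 114 mm over their backs; the gripper's body (76 mm by 85 mm) begins 54 mm behind the grasp point. The pads swing forward as they close: fully open they stand 13 mm farther back than shut.
Start: joints at [-1.36, 0.628, 0.038, 1.517, -0.027, 0.996, -0.02], TCP at [177.607, 625.279, 231.313] pointing down, gripper open.
Joint ranges: [-3.06, 3.06], [-0.37, 2.12], [-1.25, 1.32], [0.18, 2.47], [-1.1, 4.24], [0.23, 1.98], [-2.94, 2.94]. Speed limits (rad/s): [2.57, 2.57, 3.14, 3.14, 3.14, 3.14, 3.14].

INTERFACE

Orientations are given as [roll, pitch, yaw] about the fixed x, y, z axes, in that order (R = Rz(yaw) Ry(pitch) Rx(roll)).
In Python, from cell import read_state, cams, order, ctrl gives the robot as it stands.
- The arm moves only by the tool move_arm, never from a script. Its argument "targets" is text: rows parted by semicolons, each of 7 numbers parted by spaces: the gripper's target within -1 to 1 (fully open at 1, half-way at 0, shut at -1), then the shift along the tool's x, y, z in cm, then the turn, a rotation vector about the tool's x, y, z in degrees. A call has 1 to 5 rows; each row shifts and turns the commanded pose from where the row before left it, along the tool's axes as they then stand; what a row does not reach is not made up. A row lasts 1/12 s, in which the tool goes at most 41.7 mm and 7.16 degrees, less where a joint would pass 70% of its speed; a pose out of reach is approached as far as the arm can. A call with a gripper value outside its range is refused whole. The fingers move at their own pace and stop on an object; the grip force is fixed at half the most. Time passes only in rows, so rows that do not move let the fingers close. It gives the time, the measured TCP pose, the force, the opening and the grip force at its end, in the units of the state.
- read_state(): the state, without advancing time (a new reading comes with each control period).
- cams.get_image(name): name is "scene" or "top"; returns a dict with "color" (384x512x3 uint8, red, green, blue), "fovy" (degrees; the focal length in pixels is half the picture's height over the tangent of half this angle, whatever the lens; pixels are square), "cx", "cy" (the principal point, pixels), "rvec" (rotation vector, rad) and "tvec" (3), from world to camera coordinates, as OpenCV has them. Camera axes: x right, y down, z forward; pixel columns grow to the right and rows downward; lengths in mm; the calibration is good to about 2 mm. A picture is of the moment at which its call begins. There is no depth.
- order.finish_job(): hands the job in; it is judged then, once.
The state is a dict: "clock": time; "qpos": joint angles; "qd": joint speeds; "tau": joint torques, N m; "eef_pos": TCP position; "tool_rot": TCP orientation; "force": force on the tool from outside, world axes, zero at the start; "torque": the same for the moment, N m; "width": finger opening in mm; "gripper_force": force on a finger pad.
Only numpy, scipy, OpenCV 4.12 (cv2) and the standard library are available. Lean on these libraries where they do the work, as an engineer would, in place of code of your own. Each camera call takes 0.05 s, during which the arm holds its last target. There are 200 camera calls.

TASK

Make up the two field kits from the stock on the bench, everything upright on the floor of its compartment and the spare small brown bottle, the beaker and the conical flask left standing where they are. The test kit, in the grey tray with three compartments, takes the dropper bottle at the end nearer the robot, the blue-capped glass bottle in the middle and the comparator block at the far end, set square across the tray. The sampling kit, in the tray with two compartments, takes the wide-mouth plastic bottle in the larger near one and the large brown bottle in the smaller far one.

Things in the scene. Friction and masses are not known exactly. Their poses are not given: they have to be found in the camera images.
- test_tray: Fixed grey tray 202 x 86 mm, THREE compartments in a row along its x. Walls 32 mm high, dividers 26, 3 mm thick; floor 4 mm thick. Origin: centre of underside; +x runs along the row to the far end, within 0.35 rad of world +x. Compartment centres on the x axis (inside length in x): near -72 (52, dropper bottle), middle -4 (78, glass bottle), far +68 mm (60, comparator); all 80 mm wide in y.
- sampling_tray: Fixed grey tray 155 x 86 mm, TWO compartments in a row along its x, on the other side of the stock. Walls 32 mm high, divider 26, 3 mm thick; floor 4 mm thick. Origin: centre of underside; +x runs along the row to the far end, within 0.35 rad of world +x. Compartment centres on the x axis (inside length in x): near -34.5 (80, plastic bottle), far +41.5 mm (66, brown bottle); both 80 mm wide in y.
- dropper_bottle: Small brown glass dropper bottle with a white collar and a thin rubber bulb on top. Body 34 mm in diameter, straight up to 56 mm (grip it there); collar 21 mm in diameter from 62 to 74 mm; bulb 14 mm in diameter up to 96 mm. About 60 g. Origin: centre of its underside; z up.
- glass_bottle: Clear glass laboratory bottle with a broad blue screw cap. Body 56 mm in diameter up to 60 mm, then tapering shoulders; cap 46 mm in diameter from 80 to 104 mm (grip it there). About 200 g. Origin: centre of its underside; z up.
- comparator: Colour comparator: upright white block 30 (its x) by 60 (its y) by 66 mm high, two black stoppers side by side on top up to 75 mm, two columns of tinted windows on its -x face. Grip it across the 30 mm. Yaw at the start within 1.3 rad; in the tray its y lies along the tray's y, either way round. About 90 g. Origin: centre of its underside; z up.
- plastic_bottle: White wide-mouth plastic bottle, 58 mm in diameter up to 76 mm, short sloping shoulder, broad white ribbed screw cap 44 mm in diameter from 90 to 112 mm (grip it there). The tallest of the stock. About 120 g. Origin: centre of its underside; z up.
- brown_bottle: Large brown glass bottle with a narrow black screw cap. Body 46 mm in diameter, straight up to 70 mm (grip it there), shoulder to 84 mm, cap 26 mm in diameter up to 104 mm. About 140 g. Origin: centre of its underside; z up.
- spare_bottle: Spare small brown bottle, to be left alone: 34 mm in diameter like the dropper bottle, but with a flat black cap 23 mm in diameter and only 76 mm high, no bulb. Origin: centre of its underside; z up.
- beaker: Small open glass beaker, to be left alone: 50 mm across the rim, 70 mm high. Origin: centre of its underside; z up.
- flask: Conical glass flask, to be left alone: base 62 mm in diameter, narrow neck 24 mm (lip 30 mm), 105 mm high. Origin: centre of its underside; z up.

How it is judged:
By the outcome, as a careful person would: the job done as asked, in the order asked, and still so for the second after the job is handed in, with the robot touching nothing.
It also fails if it takes over 134 s, if anything falls off the work surface, if the arm or the gripper's body presses on something with over 40 N, if the wrist force passes 120 N, or if a joint passes its speed limit or range.

## Working session

There is one attempt and no reset: what is moved stays moved. The work goes in short steps, Python scripts to look and compute and a tool call to move; the robot and the scene stay as the last step left them, time stands still between calls to the robot, and variables do not carry over. Pictures are saved under pics/ and viewed, at most 14 in all, crops included, and the job is handed in when it is done.

Besides the shell and the picture viewer there is one more tool, called after "Request:" by a JSON object that holds its "api" and its "payload", one argument or row to a line. move_arm: Moves the arm, as the interface text tells. Its arguments: {"type":"object","properties":{"targets":{"type":"string"}},"required":["targets"]}

```bash
ls; mkdir -p pics
python3 - <<'E'
from cell import read_state,cams,order,ctrl
import cv2
s=read_state();print({k:s[k] for k in('clock','eef_pos','tool_rot','width')},ctrl.pinch_z)
for n in('scene','top'):
    im=cams.get_image(n);print(n,im['fovy'],im['cx'],im['cy'],im['rvec'],im['tvec'])
    cv2.imwrite(f'pics/{n}0.png',cv2.resize(im['color'][:,:,::-1],(800,600),interpolation=cv2.INTER_CUBIC))
E
```

```text
pics
{'clock': 0.0, 'eef_pos': array([177.38849789, 624.6613547 , 230.37067147]), 'tool_rot': array([-3.13965452e+00,  4.02519889e-06,  2.86483357e+00]), 'width': 85.62563051009887} 18.700000000000003
scene 48.743109587595676 249.51846806061278 196.8565691908942 [ 2.26246484  1.17167605 -0.36880369] [-305.31222539 -343.11185319 1363.1036374 ]
top 45.8355636187669 244.13867604396012 187.96277524903564 [ 2.13696944 -2.15943392  0.12437195] [ 13.37697217 558.94423659 843.59938949]
```

View pics/scene0.png

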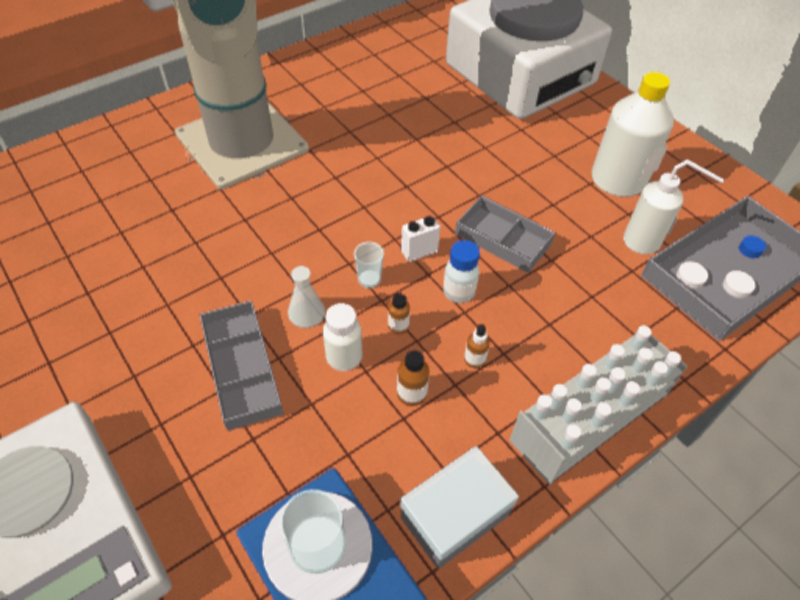

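View pics/top0.png

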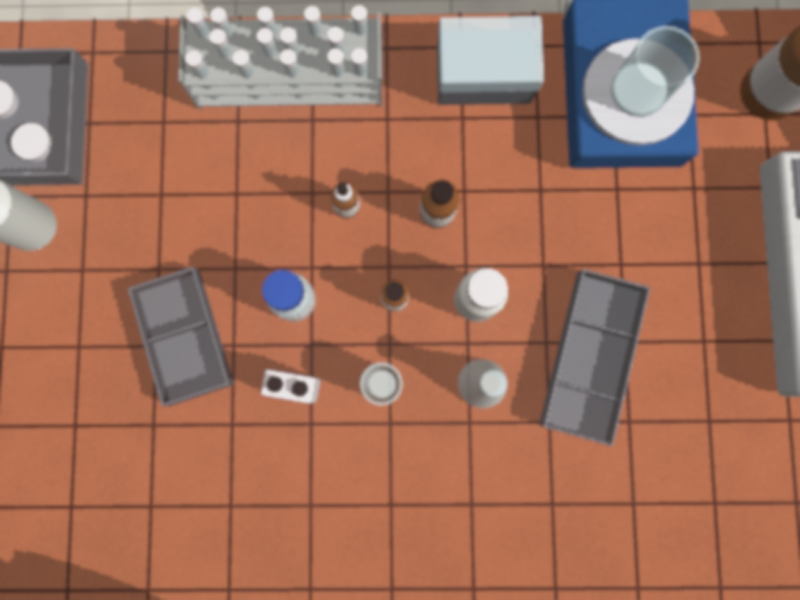

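The top view has +x up and +y left, with the sampling tray on the left and the test tray on the right. Cap tops at 800-px scale: dropper (343,187), glass (283,290), plastic (488,288), brown (441,192). Comparator stoppers are at (274,384) and (300,388).

```bash
cat > h.py <<'E'
from cell import read_state,cams,order,ctrl
import cv2,numpy as np
from scipy.spatial.transform import Rotation as Ro
def cal(im):
    f=192/np.tan(np.radians(im['fovy']/2))
    return np.array([[f,0,im['cx']],[0,f,im['cy']],[0,0,1.]]),Ro.from_rotvec(im['rvec']).as_matrix(),np.array(im['tvec']).reshape(3)
def ray(im,p,z):  # p in 800-scale pixels -> world point at height z
    K,R,t=cal(im); u=(np.array(p)+.5)*.64-.5
    d=R.T@np.linalg.inv(K)@[*u,1]; c=-R.T@t
    return (c+d*(z-c[2])/d[2])[:2]
def proj(im,P):
    K,R,t=cal(im); q=K@(R@np.array(P,float)+t); return ((q[:2]/q[2])+.5)/.64-.5
def save(im,name,box=None,s=None):
    c=im['color'][:,:,::-1]
    if box: c=c[box[1]:box[3],box[0]:box[2]]
    s=s or min(800/c.shape[1],600/c.shape[0])
    cv2.imwrite('pics/'+name,cv2.resize(c,None,fx=s,fy=s,interpolation=cv2.INTER_CUBIC))
def plan(xy,yaw=None,z=None):
    s=read_state(); R=Ro.from_euler('xyz',s['tool_rot']).as_matrix()
    p=s['eef_pos']; d=np.array([*xy,p[2] if z is None else z])-p
    print('pos',p.round(1),'shift tool cm',(R.T@d/10).round(2),'closing dir deg',np.degrees(np.arctan2(R[1,1],R[0,1])).round(2))
E
python3 - <<'E'
from h import *
T=cams.get_image('top');S=cams.get_image('scene')
for n,a,b,z in [('dropper',(343,187),(480,329),96),('glass',(283,290),(464,250),104),('comp1',(274,384),(413,226),75),('comp2',(300,388),(429,222),75),('plastic',(488,288),(341,314),112),('brown',(441,192),(414,360),104),('spare',(395,291),(399,300),76),('beaker',(382,384),(369,250),70),('flask',(492,383),(301,271),105)]:
    print(n,ray(T,a,z).round(1),ray(S,b,z).round(1))
for n,cs in [('test',[(584,271),(648,288),(612,443),(544,427)]),('samp',[(130,288),(195,268),(231,384),(166,404)])]:
    c=np.array([ray(T,q,32) for q in cs]);print(n,c.round(1).tolist(),c.mean(0).round(1))
    v=(c[0]+c[1]-c[2]-c[3])/2;w=(c[0]+c[3]-c[1]-c[2])/2;print(np.linalg.norm(v),np.linalg.norm(w),np.arctan2(v[1],v[0]),np.arctan2(-w[0],w[1]))
s=read_state();print(Ro.from_euler('xyz',s['tool_rot']).as_matrix().round(3))
save(T,'topc.png',(60,90,430,300))
E
```

```text
dropper [679.   51.2] [685.8  47.2]
glass [556.1 119.9] [557.5 120.7]
comp1 [449.4 133.9] [447.7 102.4]
comp2 [444.5 103.5] [455.9 130.4]
plastic [ 554.6 -113.7] [ 555.9 -111.2]
brown [669.1 -63.5] [676.8 -67.7]
spare [557.3  -8.7] [562.2 -10. ]
beaker [448.2   7.8] [446.   12.9]
flask [ 448. -116.] [ 447.1 -114.8]
test [[585.6, -244.7], [563.3, -322.8], [375.0, -268.7], [394.7, -187.6]] [ 479.7 -256. ]
197.5874399653099 82.32531252018079 -0.285384012623311 -0.2580138655360569
samp [[570.8, 323.2], [595.2, 242.0], [450.1, 194.0], [426.5, 273.5]] [510.6 258.2]
152.6617940699261 83.87192816619402 0.32532896465584493 0.29031459682951793
[[-0.962  0.273 -0.   ]
 [ 0.273  0.962 -0.001]
 [-0.    -0.001 -1.   ]]
```

View pics/topc.png

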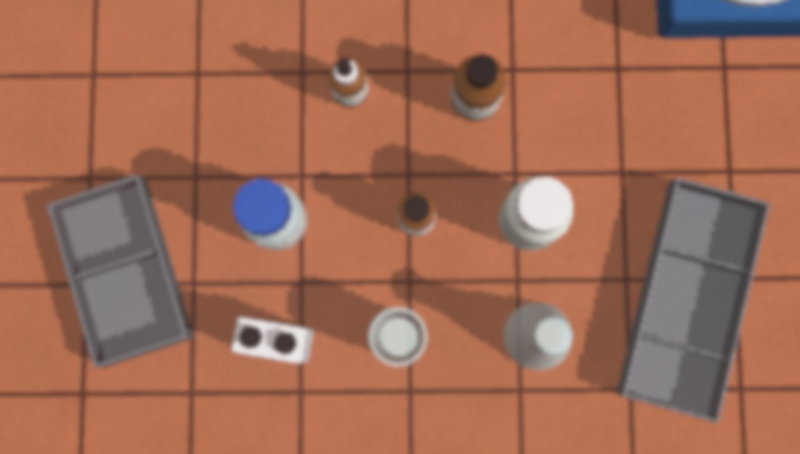

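The crop shows the tray corners clearly: test (676,180), (767,204), (717,419), (622,394) and sampling (49,206), (140,177), (190,338), (98,366). The comparator's top corners are about (238,317), (313,327), (307,363), (232,352).

Run:
```python
from h import *
from scipy.optimize import least_squares
T=cams.get_image('top')
f=lambda p:(np.array([60,90])+(np.array(p)+.5)/(800/370)-.5+.5)/.64-.5
def fit(cs,L,W,z):
    w=np.array([ray(T,f(c),z) for c in cs]);b=np.array([[L,W],[L,-W],[-L,-W],[-L,W]])/2
    r=lambda q:(b@Ro.from_euler('z',q[2]).as_matrix()[:2,:2].T+q[:2]-w).ravel()
    s=least_squares(r,[*w.mean(0),0]);print(s.x.round(3),s.fun.round(1));return s.x
t=fit([(676,180),(767,204),(717,419),(622,394)],202,86,32)
s=fit([(49,206),(140,177),(190,338),(98,366)],155,86,32)
c=fit([(238,317),(313,327),(307,363),(232,352)],30,60,66)
for q,xs in((t,(-72,-7,70)),(s,(-37.5,44.5))):
    for x in xs: print(x,(q[:2]+x*np.array([np.cos(q[2]),np.sin(q[2])])).round(1))
for n,p,z in[('dropper',(346,66),96),('glass',(262,208),104),('plastic',(545,204),112),('brown',(482,71),104),('spare',(416,208),76)]:print(n,ray(T,f(p),z).round(1))
print('wash',ray(T,(30,225),0),ray(T,(0,200),100))
plan((470,170));plan((681,50))
```

```text
[ 4.80288e+02 -2.55026e+02 -2.81000e-01] [ 3.1  0.7  1.9 -1.7 -3.4  0.1 -1.7  0.9]
[5.09575e+02 2.59019e+02 3.17000e-01] [ 0.8 -0.3  1.9  0.1  0.1 -0.1 -2.8  0.3]
[ 4.46944e+02  1.15853e+02 -1.50000e-01] [-0.2 -2.3 -0.1  2.7  0.6  2.1 -0.3 -2.6]
-72 [ 411.1 -235. ]
-7 [ 473.6 -253.1]
70 [ 547.5 -274.5]
-37.5 [473.9 247.3]
44.5 [551.9 272.9]
dropper [677.5  50.5]
glass [555.2 119.9]
plastic [ 554.8 -113.1]
brown [669.4 -64.6]
spare [557.5  -7.8]
wash [660.67486028 470.56910788] [667.58111293 455.63059865]
pos [177.5 625.  230.9] shift tool cm [-4.057e+01 -3.578e+01  3.000e-02] closing dir deg 74.14
pos [177.5 625.  230.9] shift tool cm [-6.414e+01 -4.155e+01  4.000e-02] closing dir deg 74.14
```

Request:
{"api": "move_arm", "payload": {
  "targets": "1 -2.7 -2.39 0 0 0 0;1 -2.7 -2.39 0 0 0 0;1 -2.7 -2.39 0 0 0 0;1 -2.7 -2.39 0 0 0 0;1 -2.7 -2.39 0 0 0 0"
}}

```text
clock: 0.67
eef_pos: [275.5, 471.9, 231.3]
tool_rot: [3.142, 0.0, 2.865]
force: [1.0, 1.1, 0.4]
width: 85.4
gripper_force: 0.0
```

Request:
{"api": "move_arm", "payload": {
  "targets": "1 -2.7 -2.39 0 0 0 0;1 -2.7 -2.39 0 0 0 0;1 -2.7 -2.39 0 0 0 0;1 -2.7 -2.39 0 0 0 0;1 -2.7 -2.39 0 0 0 0"
}}

```text
clock: 1.08
eef_pos: [372.7, 320.1, 231.5]
tool_rot: [3.141, 0.0, 2.865]
force: [0.4, -0.1, 0.0]
width: 85.5
gripper_force: 0.0
```

Request:
{"api": "move_arm", "payload": {
  "targets": "1 -2.7 -2.39 0 0 0 0;1 -2.7 -2.39 0 0 0 0;1 -2.7 -2.39 0 0 0 0;1 -2.7 -2.39 0 0 0 0;1 -2.7 -2.39 0 0 0 0"
}}

```text
clock: 1.5
eef_pos: [469.9, 168.2, 231.4]
tool_rot: [3.141, 0.0, 2.865]
force: [1.4, 0.2, -0.2]
width: 85.5
gripper_force: 0.0
```

Request:
{"api": "move_arm", "payload": {
  "targets": "1 -2.9 -.7 0 0 0 0;1 -2.9 -.7 0 0 0 0;1 -2.9 -.7 0 0 0 0;1 -2.9 -.7 0 0 0 0;1 -2.9 -.7 0 0 0 0"
}}

```text
clock: 1.92
eef_pos: [600.2, 95.5, 231.3]
tool_rot: [3.141, -0.0, 2.865]
force: [0.4, 0.9, 0.5]
width: 85.6
gripper_force: 0.0
```

Request:
{"api": "move_arm", "payload": {
  "targets": "1 -2.9 -.7 0 0 0 0;1 -2.9 -.7 0 0 0 0;1 -2.9 -.7 0 0 0 0;1 0 0 0 0 0 0;1 0 0 0 0 0 0"
}}

```text
clock: 2.33
eef_pos: [677.7, 50.7, 230.4]
tool_rot: [-3.141, -0.0, 2.862]
force: [-0.8, 0.9, 0.9]
width: 85.2
gripper_force: 0.0
```

Run:
```python
from h import *
plan((680,49.5),z=28)
S=cams.get_image('scene');T=cams.get_image('top');print(proj(S,(680,50,56)))
save(S,'s1.png',(170,90,400,280))
save(T,'t1.png',(60,90,430,300))
```

```text
pos [677.7  50.7 230.4] shift tool cm [-0.27 -0.03 20.24] closing dir deg 73.99
[475.73544381 340.39496792]
```

View pics/s1.png

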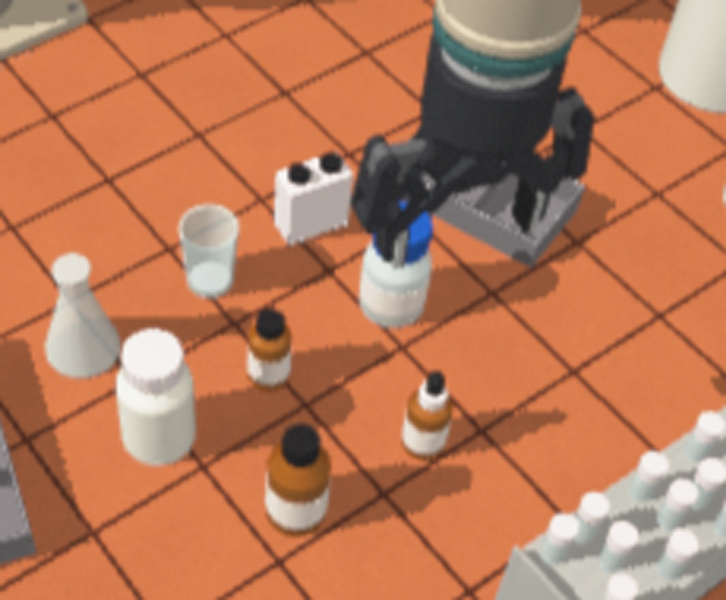

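The gripper stands open above the dropper bottle (bulb at about (434,383) in the crop), with its neighbours well clear. I'll descend and grip.

Request:
{"api": "move_arm", "payload": {
  "targets": "1 -.1 0 3 0 0 0;1 -.1 0 3 0 0 0;1 0 0 3 0 0 0;1 0 0 3 0 0 0;1 0 0 3 0 0 0"
}}

```text
clock: 2.85
eef_pos: [677.9, 53.7, 80.6]
tool_rot: [3.141, -0.0, 2.867]
force: [-0.0, -0.3, 0.1]
width: 85.3
gripper_force: 0.0
```

Request:
{"api": "move_arm", "payload": {
  "targets": "1 0 0 2.2 0 0 0;1 0 0 2 0 0 0;1 0 0 1 0 0 0;-1 0 0 0 0 0 0;-1 0 0 0 0 0 0"
}}

```text
clock: 3.27
eef_pos: [678.8, 52.8, 29.8]
tool_rot: [3.141, -0.0, 2.866]
force: [0.1, -0.1, 0.4]
width: 64.1
gripper_force: 0.0
```

Request:
{"api": "move_arm", "payload": {
  "targets": "-1 0 0 0 0 0 0;-1 0 0 0 0 0 0;-1 0 0 0 0 0 0;-1 0 0 0 0 0 0;-1 0 0 0 0 0 0"
}}

```text
clock: 3.68
eef_pos: [680.3, 52.3, 31.3]
tool_rot: [3.14, 0.003, 2.865]
force: [0.0, 1.3, 6.9]
width: 32.3
gripper_force: 59.0
```

Request:
{"api": "move_arm", "payload": {
  "targets": "-1 0 0 0 0 0 0;-1 0 0 0 0 0 0;-1 0 0 0 0 0 0;-1 0 0 0 0 0 0;-1 0 0 0 0 0 0"
}}

```text
clock: 4.1
eef_pos: [680.3, 52.3, 31.3]
tool_rot: [3.14, 0.003, 2.865]
force: [-0.7, 0.5, 6.2]
width: 32.1
gripper_force: 59.0
```

Request:
{"api": "move_arm", "payload": {
  "targets": "-1 0 0 -1 0 0 0;-1 0 0 -3 0 0 0;-1 0 0 -3 0 0 0;-1 0 0 -3 0 0 0;-1 0 0 -3 0 0 0"
}}

```text
clock: 4.52
eef_pos: [678.7, 51.6, 161.3]
tool_rot: [-3.141, -0.0, 2.864]
force: [0.1, 0.3, -0.7]
width: 31.7
gripper_force: 59.3
```

Run:
```python
from h import *
plan((411.1,-235))
```

```text
pos [678.7  51.6 161.3] shift tool cm [ 1.789e+01 -3.489e+01  1.000e-02] closing dir deg 74.12
```

Request:
{"api": "move_arm", "payload": {
  "targets": "-1 1.19 -2.33 -1 0 0 0;-1 1.19 -2.33 -1 0 0 0;-1 1.19 -2.33 0 0 0 0;-1 1.19 -2.33 0 0 0 0;-1 1.19 -2.33 0 0 0 0"
}}

```text
clock: 4.93
eef_pos: [589.0, -44.9, 180.4]
tool_rot: [3.142, 0.001, 2.865]
force: [0.1, -0.1, -0.2]
width: 32.3
gripper_force: 59.3
```

Request:
{"api": "move_arm", "payload": {
  "targets": "-1 1.19 -2.33 0 0 0 0;-1 1.19 -2.33 0 0 0 0;-1 1.19 -2.33 0 0 0 0;-1 1.19 -2.33 0 0 0 0;-1 1.19 -2.33 0 0 0 0"
}}

```text
clock: 5.35
eef_pos: [499.8, -140.6, 180.0]
tool_rot: [-3.141, 0.001, 2.865]
force: [-0.2, -0.3, -1.1]
width: 32.5
gripper_force: 59.3
```

Request:
{"api": "move_arm", "payload": {
  "targets": "-1 1.19 -2.33 0 0 0 0;-1 1.19 -2.33 0 0 0 0;-1 1.19 -2.33 0 0 0 0;-1 1.19 -2.33 0 0 0 0;-1 1.19 -2.33 0 0 0 0"
}}

```text
clock: 5.77
eef_pos: [410.7, -236.5, 180.0]
tool_rot: [-3.141, 0.001, 2.865]
force: [-0.4, -1.3, -0.2]
width: 32.3
gripper_force: 59.3
```

Request:
{"api": "move_arm", "payload": {
  "targets": "-1 0 0 3 0 0 0;-1 0 0 3 0 0 0;-1 0 0 3 0 0 0;-1 0 0 0 0 0 0;-1 0 0 0 0 0 0"
}}

```text
clock: 6.18
eef_pos: [410.8, -235.2, 89.0]
tool_rot: [3.141, -0.003, 2.865]
force: [-0.7, 0.2, -0.5]
width: 32.2
gripper_force: 59.4
```

Run:
```python
from h import *
plan((411.1,-235),z=35)
S=cams.get_image('scene');T=cams.get_image('top')
a=cv2.resize(S['color'][150:300,110:290,::-1],None,fx=2.9,fy=2.9,interpolation=2)
save(S,'s2.png',(110,150,310,300))
```

```text
pos [ 410.8 -235.2   89. ] shift tool cm [-0.04  0.02  5.4 ] closing dir deg 74.13
```

View pics/s2.png

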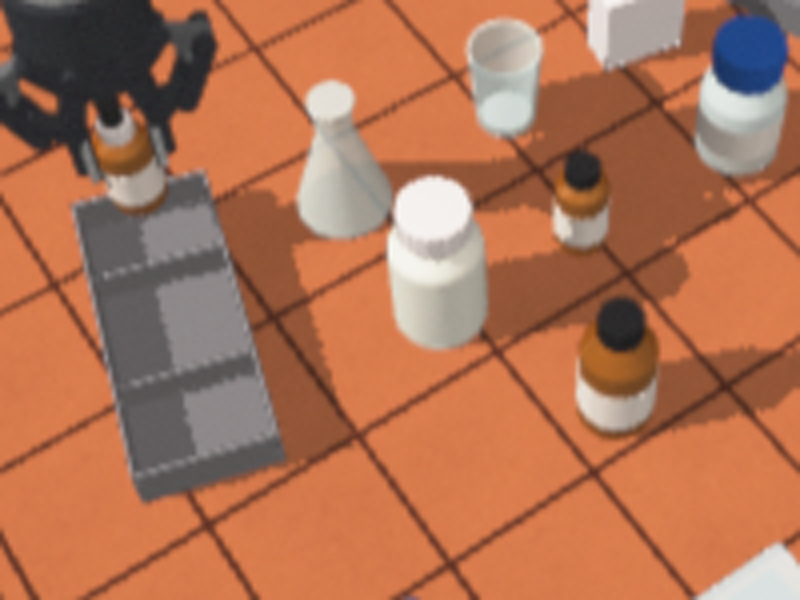

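The dropper bottle is held over the near end of the test tray, at about (137,180) in the crop. The tray rim corners are at (76,205), (207,175), (280,435) and (135,475). I'll check the tray fit against this view.

Run:
```python
from h import *
S=cams.get_image('scene')
g=lambda p:((p+.5)*.64-.5-[110,150]+.5)*4-.5
R=Ro.from_euler('z',-.281).as_matrix()
for b in((-101,-43),(-101,43),(101,43),(101,-43),(-44.5,43),(-44.5,-43),(36.5,43),(36.5,-43)):
    p=R@[*b,32]+[480.3,-255,0];print(b,g(proj(S,p)).round())
print(g(proj(S,(410.8,-235.2,58))))
```

```text
(-101, -43) [ 70. 200.]
(-101, 43) [205. 165.]
(101, 43) [281. 431.]
(101, -43) [131. 475.]
(-44.5, 43) [224. 234.]
(-44.5, -43) [ 86. 271.]
(36.5, 43) [255. 339.]
(36.5, -43) [110. 381.]
[138.59269665 192.79646018]
```

Request:
{"api": "move_arm", "payload": {
  "targets": "-1 -.2 0 1.5 0 0 0;-1 0 0 1.5 0 0 0;-1 0 0 1.2 0 0 0;-1 0 0 .6 0 0 0;-1 0 0 .3 0 0 0"
}}

```text
clock: 6.75
eef_pos: [414.3, -236.3, 38.9]
tool_rot: [-3.141, 0.001, 2.865]
force: [0.3, -0.4, -0.5]
width: 32.1
gripper_force: 59.5
```

Request:
{"api": "move_arm", "payload": {
  "targets": "-1 0 0 .15 0 0 0;-1 0 0 0 0 0 0;-1 0 0 0 0 0 0;-1 0 0 0 0 0 0;-1 0 0 0 0 0 0"
}}

```text
clock: 7.17
eef_pos: [414.0, -236.2, 37.3]
tool_rot: [-3.141, 0.001, 2.865]
force: [-0.2, -0.4, 0.5]
width: 32.2
gripper_force: 59.5
```

Request:
{"api": "move_arm", "payload": {
  "targets": "-1 0 0 .1 0 0 0;-1 0 0 .1 0 0 0;-1 0 0 0 0 0 0;-1 0 0 0 0 0 0;-1 0 0 0 0 0 0"
}}

```text
clock: 7.58
eef_pos: [413.9, -236.1, 35.2]
tool_rot: [-3.142, 0.001, 2.865]
force: [-0.7, 1.1, 4.1]
width: 32.1
gripper_force: 59.9
```

Touchdown (4 N up). I'll release to a partial opening and rise.

Request:
{"api": "move_arm", "payload": {
  "targets": "0.1 0 0 0 0 0 0;0.1 0 0 0 0 0 0;0.1 0 0 0 0 0 0;0.1 0 0 0 0 0 0;0.1 0 0 -.5 0 0 0"
}}

```text
clock: 8.0
eef_pos: [413.1, -235.7, 39.3]
tool_rot: [3.141, -0.002, 2.865]
force: [0.4, 0.6, -0.3]
width: 46.7
gripper_force: 0.0
```

Request:
{"api": "move_arm", "payload": {
  "targets": "0.2 0 0 -1.5 0 0 0;0.2 0 0 -2.5 0 0 0;0.3 0 0 -3 0 0 0;.6 0 0 -3 0 0 0;1 0 0 -3 0 0 0"
}}

```text
clock: 8.42
eef_pos: [413.2, -235.8, 171.4]
tool_rot: [3.141, -0.001, 2.865]
force: [1.0, -0.2, 0.3]
width: 77.3
gripper_force: 0.0
```

Request:
{"api": "move_arm", "payload": {
  "targets": "1 0 0 -3 0 0 0;1 0 0 -3 0 0 0;1 0 0 0 0 0 0;1 0 0 0 0 0 0;1 0 0 0 0 0 0"
}}

```text
clock: 8.83
eef_pos: [413.2, -235.8, 229.6]
tool_rot: [3.141, -0.001, 2.865]
force: [-0.1, 0.1, -0.7]
width: 85.4
gripper_force: 0.0
```

Run:
```python
from h import *
plan((556.5,120),z=74)
T=cams.get_image('top');save(T,'t2.png',(330,150,430,290),4)
```

```text
pos [ 413.2 -235.8  229.6] shift tool cm [-4.07 38.13 15.57] closing dir deg 74.14
```

View pics/t2.png

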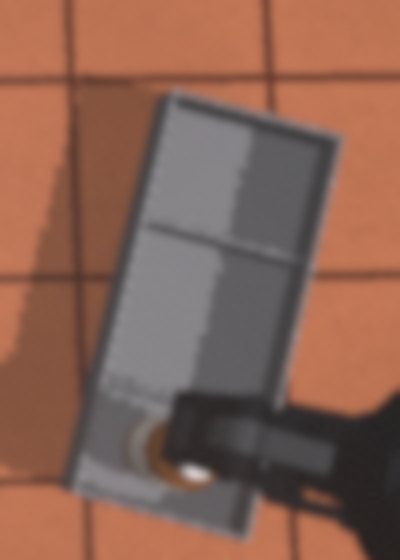

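The dropper bottle stands in the near compartment, at about (185,460) in the crop. Next is the glass bottle.

Request:
{"api": "move_arm", "payload": {
  "targets": "1 -.31 2.93 0 0 0 0;1 -.31 2.93 0 0 0 0;1 -.31 2.93 0 0 0 0;1 -.31 2.93 0 0 0 0;1 -.31 2.93 0 0 0 0"
}}

```text
clock: 9.3
eef_pos: [467.9, -97.9, 228.3]
tool_rot: [-3.141, -0.003, 2.864]
force: [0.4, -0.5, 0.5]
width: 85.6
gripper_force: 0.0
```

Request:
{"api": "move_arm", "payload": {
  "targets": "1 -.31 2.93 0 0 0 0;1 -.31 2.93 0 0 0 0;1 -.31 2.93 0 0 0 0;1 -.31 2.93 0 0 0 0;1 -.31 2.93 0 0 0 0"
}}

```text
clock: 9.72
eef_pos: [522.9, 38.7, 228.1]
tool_rot: [-3.14, -0.003, 2.865]
force: [1.4, -0.5, 0.3]
width: 85.6
gripper_force: 0.0
```

Request:
{"api": "move_arm", "payload": {
  "targets": "1 -.31 2.93 0 0 0 0;1 -.31 2.93 0 0 0 0;1 -.31 2.93 0 0 0 0;1 0 0 0 0 0 0;1 0 0 3 0 0 0"
}}

```text
clock: 10.13
eef_pos: [559.8, 122.8, 202.1]
tool_rot: [3.137, 0.006, 2.869]
force: [0.9, 0.7, 0.4]
width: 85.3
gripper_force: 0.0
```

Request:
{"api": "move_arm", "payload": {
  "targets": "1 0 0 3 0 0 0;1 0 0 3 0 0 0;1 0 0 3 0 0 0;1 0 0 2 0 0 0;1 0 0 1.5 0 0 0"
}}

```text
clock: 10.55
eef_pos: [553.8, 118.6, 70.9]
tool_rot: [-3.138, -0.006, 2.865]
force: [0.3, 1.2, 0.1]
width: 85.6
gripper_force: 0.0
```

Request:
{"api": "move_arm", "payload": {
  "targets": "-1 0 0 0 0 0 0;-1 0 0 0 0 0 0;-1 0 0 0 0 0 0;-1 0 0 0 0 0 0;-1 0 0 0 0 0 0"
}}

```text
clock: 10.97
eef_pos: [557.1, 119.6, 75.8]
tool_rot: [3.141, 0.001, 2.865]
force: [-0.9, 0.8, -1.2]
width: 44.4
gripper_force: 61.4
```

Request:
{"api": "move_arm", "payload": {
  "targets": "-1 0 0 0 0 0 0;-1 0 0 0 0 0 0;-1 0 0 0 0 0 0;-1 0 0 0 0 0 0;-1 0 0 0 0 0 0"
}}

```text
clock: 11.38
eef_pos: [557.3, 119.5, 75.7]
tool_rot: [3.141, 0.002, 2.865]
force: [0.3, -0.3, 5.6]
width: 44.3
gripper_force: 61.8
```

Request:
{"api": "move_arm", "payload": {
  "targets": "-1 0 0 -1 0 0 0;-1 0 0 -3 0 0 0;-1 0 0 -3 0 0 0;-1 0 0 -3 0 0 0;-1 0 0 -3 0 0 0"
}}

```text
clock: 11.8
eef_pos: [555.7, 118.9, 206.1]
tool_rot: [-3.141, -0.001, 2.865]
force: [0.4, 0.3, -2.0]
width: 44.4
gripper_force: 61.7
```

Request:
{"api": "move_arm", "payload": {
  "targets": "-1 0 0 -1 0 0 0;-1 0 0 0 0 0 0;-1 0 0 0 0 0 0;-1 0 0 0 0 0 0;-1 0 0 0 0 0 0"
}}

```text
clock: 12.22
eef_pos: [555.1, 119.0, 212.7]
tool_rot: [-3.139, -0.004, 2.865]
force: [-0.1, 0.1, -2.5]
width: 44.2
gripper_force: 61.8
```

Run:
```python
from h import *
plan((475,-253))
```

```text
pos [555.1 119.  212.7] shift tool cm [ -2.46 -37.97   0.07] closing dir deg 74.14
```

Request:
{"api": "move_arm", "payload": {
  "targets": "-1 -.16 -2 0 0 0 0;-1 -.16 -2.6 0 0 0 0;-1 -.16 -2.6 0 0 0 0;-1 -.16 -2.6 0 0 0 0;-1 -.16 -2.6 0 0 0 0"
}}

```text
clock: 12.63
eef_pos: [529.1, -3.2, 213.2]
tool_rot: [-3.141, -0.003, 2.865]
force: [0.2, -0.4, -1.6]
width: 44.5
gripper_force: 61.8
```

Request:
{"api": "move_arm", "payload": {
  "targets": "-1 -.16 -2.6 0 0 0 0;-1 -.16 -2.6 0 0 0 0;-1 -.16 -2.6 0 0 0 0;-1 -.16 -2.6 0 0 0 0;-1 -.16 -2.6 0 0 0 0"
}}

```text
clock: 13.05
eef_pos: [501.3, -130.3, 213.3]
tool_rot: [-3.141, -0.003, 2.865]
force: [0.5, -0.7, -1.6]
width: 44.7
gripper_force: 61.8
```

Request:
{"api": "move_arm", "payload": {
  "targets": "-1 -.16 -2.6 0 0 0 0;-1 -.16 -2.6 0 0 0 0;-1 -.16 -2.6 0 0 0 0;-1 -.16 -2.6 0 0 0 0;-1 -.16 -2.1 0 0 0 0"
}}

```text
clock: 13.47
eef_pos: [474.4, -253.7, 213.3]
tool_rot: [-3.141, -0.003, 2.863]
force: [0.4, 0.2, -2.3]
width: 44.1
gripper_force: 61.8
```

Request:
{"api": "move_arm", "payload": {
  "targets": "-1 0 0 1 0 0 0;-1 0 0 2 0 0 0;-1 0 0 2 0 0 0;-1 0 0 1 0 0 0;-1 0 0 0 0 0 0"
}}

```text
clock: 13.88
eef_pos: [473.9, -250.3, 151.6]
tool_rot: [3.14, -0.007, 2.865]
force: [0.5, 0.5, -1.7]
width: 44.0
gripper_force: 61.9
```

Request:
{"api": "move_arm", "payload": {
  "targets": "-1 0 0 0 0 0 0;-1 0 0 0 0 0 0"
}}

```text
clock: 14.05
eef_pos: [476.6, -251.8, 155.2]
tool_rot: [-3.141, 0.001, 2.865]
force: [0.2, 0.7, -1.1]
width: 44.7
gripper_force: 61.9
```

Run:
```python
from h import *
plan((475,-253),z=79.5)
T=cams.get_image('top');save(T,'t3.png',(330,150,430,290),4)
```

```text
pos [ 476.6 -251.8  155.2] shift tool cm [ 0.13 -0.16  7.57] closing dir deg 74.16
```

View pics/t3.png

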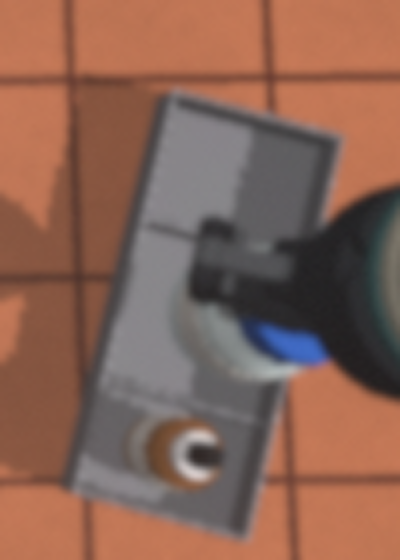

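The dropper bottle is upright (bulb at (205,455)), and the glass bottle is over the middle compartment with its body bottom-left at (200,340). I'll lower it.

Request:
{"api": "move_arm", "payload": {
  "targets": "-1 .05 0 1 0 0 0;-1 0 0 1.8 0 0 0;-1 0 0 1.8 0 0 0;-1 0 0 1.4 0 0 0;-1 0 0 .7 0 0 0"
}}

```text
clock: 14.52
eef_pos: [474.9, -251.2, 86.3]
tool_rot: [3.141, -0.002, 2.865]
force: [1.0, 0.8, -3.2]
width: 44.6
gripper_force: 61.9
```

Request:
{"api": "move_arm", "payload": {
  "targets": "-1 0 0 .4 0 0 0;-1 0 0 .2 0 0 0;-1 0 0 .1 0 0 0;-1 0 0 .1 0 0 0;-1 0 0 0 0 0 0"
}}

```text
clock: 14.93
eef_pos: [476.0, -251.8, 80.3]
tool_rot: [-3.141, 0.001, 2.865]
force: [0.0, 0.1, -2.3]
width: 44.6
gripper_force: 61.9
```

Request:
{"api": "move_arm", "payload": {
  "targets": "-1 0 0 0 0 0 0;-1 0 0 0 0 0 0"
}}

```text
clock: 15.1
eef_pos: [475.8, -251.8, 80.2]
tool_rot: [-3.141, 0.001, 2.865]
force: [0.4, 0.6, -2.6]
width: 44.1
gripper_force: 61.9
```

Request:
{"api": "move_arm", "payload": {
  "targets": "-1 0 0 .1 0 0 0;-1 0 0 .05 0 0 0;-1 0 0 0 0 0 0;-1 0 0 0 0 0 0;-1 0 0 0 0 0 0"
}}

```text
clock: 15.52
eef_pos: [476.3, -251.8, 79.6]
tool_rot: [-3.141, 0.002, 2.865]
force: [-0.7, 1.0, 7.3]
width: 44.3
gripper_force: 63.2
```

Request:
{"api": "move_arm", "payload": {
  "targets": "0.4 0 0 0 0 0 0;0.5 0 0 0 0 0 0;0.5 0 0 0 0 0 0;0.5 0 0 0 0 0 0;0.5 0 0 -.5 0 0 0"
}}

```text
clock: 15.93
eef_pos: [475.0, -251.4, 82.6]
tool_rot: [3.141, -0.002, 2.865]
force: [-0.7, -0.3, -0.3]
width: 64.4
gripper_force: 0.0
```

Request:
{"api": "move_arm", "payload": {
  "targets": "0.6 0 0 -1.5 0 0 0;0.8 0 0 -2.5 0 0 0;1 0 0 -3 0 0 0;1 0 0 -3 0 0 0;1 0 0 -3 0 0 0"
}}

```text
clock: 16.35
eef_pos: [475.2, -251.5, 214.8]
tool_rot: [3.142, -0.0, 2.865]
force: [0.9, -0.9, -0.5]
width: 85.2
gripper_force: 0.0
```

Request:
{"api": "move_arm", "payload": {
  "targets": "1 .99 2.66 -1 0 0 0;1 .99 2.66 0 0 0 0;1 .99 2.66 0 0 0 0;1 .99 2.66 0 0 0 0;1 .99 2.66 0 0 0 0"
}}

```text
clock: 16.77
eef_pos: [464.0, -109.0, 223.8]
tool_rot: [3.141, 0.001, 2.864]
force: [-0.2, 0.6, 0.2]
width: 85.5
gripper_force: 0.0
```

Request:
{"api": "move_arm", "payload": {
  "targets": "1 .99 2.66 0 0 0 0;1 .99 2.66 0 0 0 0;1 .99 2.66 0 0 0 0;1 .99 2.66 0 0 0 0;1 .99 2.66 0 0 0 0"
}}

```text
clock: 17.18
eef_pos: [452.7, 32.6, 223.7]
tool_rot: [3.141, 0.0, 2.865]
force: [0.5, -0.4, 0.1]
width: 85.4
gripper_force: 0.0
```

Request:
{"api": "move_arm", "payload": {
  "targets": "1 .99 2.66 0 0 0 0;1 .99 2.66 0 0 0 0;1 .99 2.66 0 0 0 0;1 0 0 0 0 0 6.9;1 0 0 0 0 0 6.9"
}}

```text
clock: 17.6
eef_pos: [445.9, 118.3, 223.5]
tool_rot: [3.141, -0.0, 2.623]
force: [-0.5, -0.6, 0.9]
width: 85.6
gripper_force: 0.0
```

Request:
{"api": "move_arm", "payload": {
  "targets": "1 0 0 0 0 0 6.9;1 0 0 0 0 0 6.9;1 0 0 0 0 0 6.9;1 0 0 0 0 0 6.9;1 0 0 0 0 0 6.9"
}}

```text
clock: 18.02
eef_pos: [446.2, 116.2, 223.6]
tool_rot: [3.141, -0.0, 2.016]
force: [-0.2, 0.1, -0.0]
width: 85.3
gripper_force: 0.0
```

Request:
{"api": "move_arm", "payload": {
  "targets": "1 0 0 0 0 0 6.9;1 0 0 0 0 0 6.9;1 0 0 0 0 0 6.9;1 0 0 0 0 0 6.9;1 0 0 0 0 0 6.9"
}}

```text
clock: 18.43
eef_pos: [446.2, 116.2, 223.6]
tool_rot: [-3.142, -0.0, 1.414]
force: [-1.3, -0.3, 0.1]
width: 85.4
gripper_force: 0.0
```

Request:
{"api": "move_arm", "payload": {
  "targets": "1 0 0 0 0 0 0;1 0 0 0 0 0 0"
}}

```text
clock: 18.6
eef_pos: [446.2, 116.3, 223.4]
tool_rot: [-3.142, 0.0, 1.423]
force: [-0.0, -0.1, 0.3]
width: 85.2
gripper_force: 0.0
```

Run:
```python
from h import *
plan((447,116),z=35)
T=cams.get_image('top');a=T['color'][150:290,330:430,::-1]
S=cams.get_image('scene');b=S['color'][110:250,200:300,::-1]
c=T['color'][170:310,120:220,::-1]
cv2.imwrite('pics/m4.png',cv2.resize(np.hstack([a,b,c]),None,fx=2.66,fy=2.66,interpolation=2))
```

```text
pos [446.2 116.3 223.4] shift tool cm [-0.02  0.09 18.84] closing dir deg -8.45
```

View pics/m4.png

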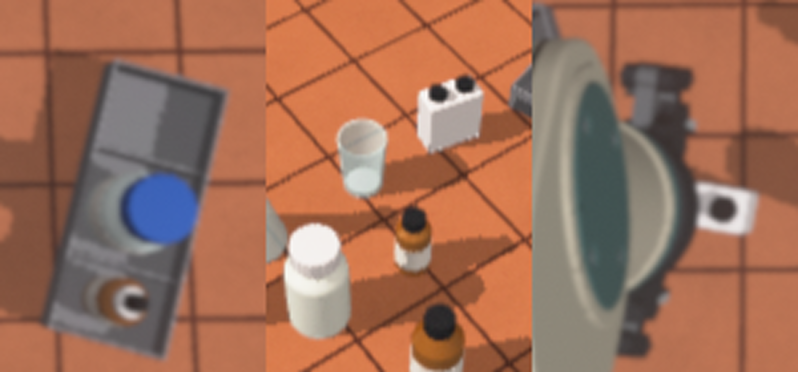

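The glass bottle stands in the middle compartment (cap (160,208), left panel), and the gripper straddles the comparator. I'll descend and grip.

Request:
{"api": "move_arm", "payload": {
  "targets": "1 0 .05 2 0 0 0;1 0 0 3 0 0 0;1 0 0 3 0 0 0;1 0 0 3 0 0 0;1 0 0 3 0 0 0"
}}

```text
clock: 19.12
eef_pos: [447.0, 116.3, 82.3]
tool_rot: [3.141, -0.001, 1.422]
force: [-0.2, 0.9, 0.3]
width: 85.5
gripper_force: 0.0
```

Request:
{"api": "move_arm", "payload": {
  "targets": "1 0 0 2.2 0 0 0;1 0 0 1.5 0 0 0;1 0 0 1 0 0 0;-1 0 0 0 0 0 0;-1 0 0 0 0 0 0"
}}

```text
clock: 19.53
eef_pos: [446.9, 116.0, 36.4]
tool_rot: [-3.141, -0.0, 1.42]
force: [-0.3, 0.6, 0.8]
width: 63.9
gripper_force: 0.0
```

Request:
{"api": "move_arm", "payload": {
  "targets": "-1 0 0 0 0 0 0;-1 0 0 0 0 0 0;-1 0 0 0 0 0 0;-1 0 0 0 0 0 0;-1 0 0 0 0 0 0"
}}

```text
clock: 19.95
eef_pos: [447.5, 116.4, 37.4]
tool_rot: [3.14, -0.001, 1.42]
force: [-0.1, -0.1, 6.6]
width: 29.2
gripper_force: 58.9
```

Request:
{"api": "move_arm", "payload": {
  "targets": "-1 0 0 0 0 0 0;-1 0 0 0 0 0 0;-1 0 0 0 0 0 0"
}}

```text
clock: 20.2
eef_pos: [447.5, 116.3, 37.4]
tool_rot: [3.14, -0.001, 1.42]
force: [-1.7, 0.3, 7.4]
width: 28.7
gripper_force: 58.9
```

Request:
{"api": "move_arm", "payload": {
  "targets": "-1 0 0 -1 0 0 0;-1 0 0 -3 0 0 0;-1 0 0 -3 0 0 0;-1 0 0 -3 0 0 0;-1 0 0 -3 0 0 0"
}}

```text
clock: 20.62
eef_pos: [446.3, 116.0, 168.0]
tool_rot: [-3.142, -0.0, 1.42]
force: [0.7, 0.9, -1.2]
width: 28.8
gripper_force: 59.1
```

Request:
{"api": "move_arm", "payload": {
  "targets": "-1 0 0 -1 0 0 3.8;-1 0 0 0 0 0 3.8;-1 0 0 0 0 0 0;-1 0 0 0 0 0 0"
}}

```text
clock: 20.95
eef_pos: [446.4, 116.3, 176.6]
tool_rot: [3.142, -0.0, 1.289]
force: [0.6, -1.0, -1.6]
width: 28.9
gripper_force: 59.2
```

Run:
```python
from h import *
plan((549,-274))
```

```text
pos [446.4 116.3 176.6] shift tool cm [-3.465e+01  2.069e+01 -1.000e-02] closing dir deg -16.13
```

Request:
{"api": "move_arm", "payload": {
  "targets": "-1 -2.31 1.38 0 0 0 0;-1 -2.31 1.38 0 0 0 0;-1 -2.31 1.38 0 0 0 0;-1 -2.31 1.38 0 0 0 0;-1 -2.31 1.38 0 0 0 0"
}}

```text
clock: 21.37
eef_pos: [480.2, -15.3, 175.6]
tool_rot: [-3.14, 0.0, 1.289]
force: [0.4, 0.7, -0.4]
width: 29.2
gripper_force: 59.2
```

Request:
{"api": "move_arm", "payload": {
  "targets": "-1 -2.31 1.38 0 0 0 0;-1 -2.31 1.38 0 0 0 0;-1 -2.31 1.38 0 0 0 0;-1 -2.31 1.38 0 0 0 0;-1 -2.31 1.38 0 0 0 0"
}}

```text
clock: 21.78
eef_pos: [514.1, -145.5, 175.5]
tool_rot: [-3.14, -0.0, 1.289]
force: [-0.3, 0.4, -1.3]
width: 29.3
gripper_force: 59.2
```

Request:
{"api": "move_arm", "payload": {
  "targets": "-1 -2.31 1.38 0 0 0 0;-1 -2.31 1.38 0 0 0 0;-1 -2.31 1.38 0 0 0 0;-1 -2.31 1.38 0 0 0 0;-1 -2.31 1.38 0 0 0 0"
}}

```text
clock: 22.2
eef_pos: [547.9, -275.5, 175.2]
tool_rot: [-3.139, -0.001, 1.289]
force: [-0.2, 0.4, -1.8]
width: 28.7
gripper_force: 59.2
```

Request:
{"api": "move_arm", "payload": {
  "targets": "-1 0 0 0 0 0 0;-1 0 0 1 0 0 0;-1 0 0 2 0 0 0;-1 0 0 2 0 0 0;-1 0 0 1 0 0 0"
}}

```text
clock: 22.62
eef_pos: [546.6, -271.5, 112.8]
tool_rot: [-3.136, -0.002, 1.289]
force: [-0.1, 0.5, -1.0]
width: 29.4
gripper_force: 59.3
```

Request:
{"api": "move_arm", "payload": {
  "targets": "-1 0 0 0 0 0 0;-1 0 0 0 0 0 0;-1 0 0 0 0 0 0"
}}

```text
clock: 22.87
eef_pos: [549.0, -274.4, 116.9]
tool_rot: [3.141, 0.0, 1.288]
force: [-1.2, -0.6, -0.7]
width: 29.3
gripper_force: 59.3
```

Run:
```python
from h import *
plan((549,-274),z=41.5)
T=cams.get_image('top');a=T['color'][150:290,330:430,::-1]
S=cams.get_image('scene');b=S['color'][150:290,110:210,::-1]
cv2.imwrite('pics/m5.png',cv2.resize(np.hstack([a,b]),None,fx=4,fy=4,interpolation=2))
```

```text
pos [ 549.  -274.4  116.9] shift tool cm [ 0.04 -0.02  7.54] closing dir deg -16.22
```

View pics/m5.png

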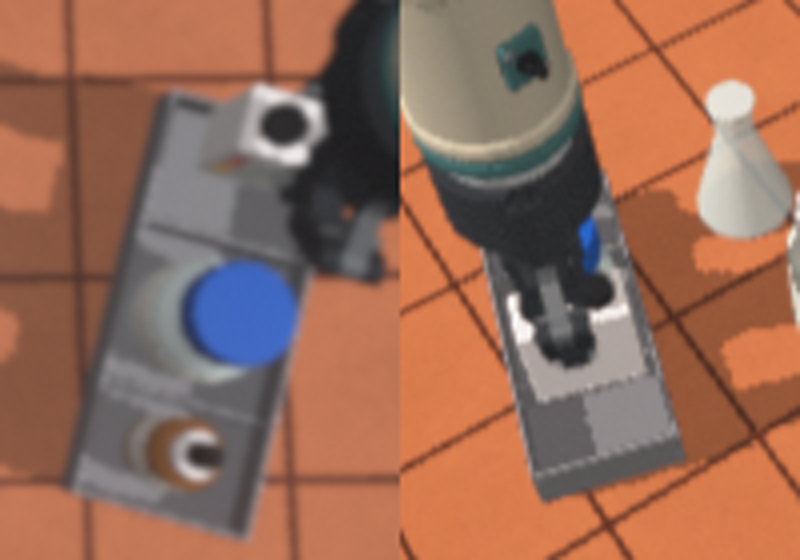

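The comparator hangs square over the far compartment, and the fingers clear the glass cap (cap at (240,313)). I'll lower it.

Request:
{"api": "move_arm", "payload": {
  "targets": "-1 0 0 1 0 0 0;-1 0 0 1.8 0 0 0;-1 0 0 1.8 0 0 0;-1 0 0 1.4 0 0 0;-1 0 0 .7 0 0 0"
}}

```text
clock: 23.38
eef_pos: [547.6, -273.8, 47.4]
tool_rot: [-3.139, -0.001, 1.287]
force: [-0.6, 0.6, -2.1]
width: 29.1
gripper_force: 59.3
```

Request:
{"api": "move_arm", "payload": {
  "targets": "-1 0 0 .3 0 0 0;-1 0 0 .2 0 0 0;-1 0 0 .1 0 0 0;-1 0 0 .1 0 0 0;-1 0 0 0 0 0 0"
}}

```text
clock: 23.8
eef_pos: [549.0, -274.8, 42.9]
tool_rot: [3.14, 0.0, 1.287]
force: [0.4, -0.6, -0.5]
width: 29.4
gripper_force: 59.3
```

Request:
{"api": "move_arm", "payload": {
  "targets": "-1 0 0 .1 0 0 0;-1 0 0 0 0 0 0;-1 0 0 0 0 0 0"
}}

```text
clock: 24.05
eef_pos: [548.8, -274.6, 41.6]
tool_rot: [3.141, 0.0, 1.287]
force: [0.6, -0.7, 0.9]
width: 29.2
gripper_force: 59.3
```

Request:
{"api": "move_arm", "payload": {
  "targets": "-1 0 0 .05 0 0 0;-1 0 0 .05 0 0 0;-1 0 0 0 0 0 0;-1 0 0 0 0 0 0"
}}

```text
clock: 24.38
eef_pos: [548.8, -274.7, 41.5]
tool_rot: [3.141, -0.0, 1.287]
force: [-0.1, 1.0, 7.4]
width: 29.2
gripper_force: 60.3
```

Request:
{"api": "move_arm", "payload": {
  "targets": "-.2 0 0 0 0 0 0;-.1 0 0 0 0 0 0;-.1 0 0 0 0 0 0;-.1 0 0 0 0 0 0;-.1 0 0 -.4 0 0 0"
}}

```text
clock: 24.8
eef_pos: [547.8, -274.2, 43.6]
tool_rot: [-3.14, -0.0, 1.287]
force: [0.2, -0.3, 0.2]
width: 38.6
gripper_force: 0.0
```

Request:
{"api": "move_arm", "payload": {
  "targets": "-.1 0 0 -1.5 0 0 0;0 0 0 -2.5 0 0 0;0 0 0 -3 0 0 0;0 0 0 -3 0 0 0;0.5 0 0 -3 0 0 0"
}}

```text
clock: 25.22
eef_pos: [547.7, -274.3, 175.4]
tool_rot: [-3.14, -0.0, 1.287]
force: [-0.3, 0.2, 0.2]
width: 53.4
gripper_force: 0.0
```

Request:
{"api": "move_arm", "payload": {
  "targets": "1 0 0 -3 0 0 0;1 0 0 -3 0 0 0;1 0 0 0 0 0 0;1 0 0 0 0 0 0"
}}

```text
clock: 25.55
eef_pos: [549.1, -275.0, 236.2]
tool_rot: [3.138, 0.0, 1.287]
force: [-0.8, 1.2, -0.9]
width: 85.4
gripper_force: 0.0
```

Run:
```python
from h import *
plan((555.2,-112.5),z=82);print(read_state()['qpos'].round(2))
T=cams.get_image('top');a=T['color'][150:290,330:430,::-1]
S=cams.get_image('scene');b=S['color'][150:290,110:210,::-1]
cv2.imwrite('pics/m6.png',cv2.resize(np.hstack([a,b]),None,fx=4,fy=4,interpolation=2))
```

```text
pos [ 549.1 -275.   236.2] shift tool cm [15.78 -4.02 15.4 ] closing dir deg -16.26
[ 0.18  0.6   0.39  1.63 -0.26  0.97  0.38]
```

View pics/m6.png

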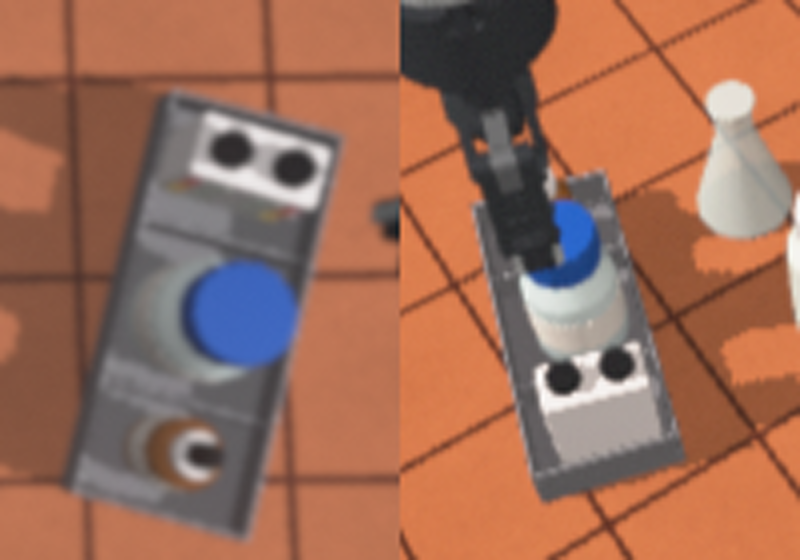

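The test kit is complete: stoppers at (230,150) and (295,167), block square, both bottles upright. Next is the plastic bottle.

Request:
{"api": "move_arm", "payload": {
  "targets": "1 2.63 -.67 0 0 0 0;1 2.63 -.67 0 0 0 0;1 2.63 -.67 0 0 0 0;1 2.63 -.67 0 0 0 0;1 2.63 -.67 0 0 0 0"
}}

```text
clock: 26.07
eef_pos: [551.8, -137.3, 232.4]
tool_rot: [-3.138, 0.0, 1.287]
force: [0.7, 0.4, -0.7]
width: 85.6
gripper_force: 0.0
```

Request:
{"api": "move_arm", "payload": {
  "targets": "1 2.63 -.67 0 0 0 0;1 0 0 0 0 0 6.95;1 0 0 0 0 0 6.95;1 0 0 0 0 0 6.95;1 0 0 0 0 0 6.95"
}}

```text
clock: 26.48
eef_pos: [552.9, -111.2, 232.5]
tool_rot: [-3.139, 0.002, 0.796]
force: [0.3, -0.1, 0.3]
width: 85.4
gripper_force: 0.0
```

Request:
{"api": "move_arm", "payload": {
  "targets": "1 0 0 0 0 0 6.95;1 0 0 0 0 0 6.95;1 0 0 0 0 0 6.95;1 0 0 0 0 0 6.95;1 0 0 0 0 0 0"
}}

```text
clock: 26.9
eef_pos: [552.9, -111.3, 232.4]
tool_rot: [-3.141, 0.004, 0.314]
force: [-0.7, -0.3, 0.3]
width: 85.6
gripper_force: 0.0
```

Request:
{"api": "move_arm", "payload": {
  "targets": "1 0 0 1.5 0 0 0;1 0 0 2.5 0 0 0;1 0 0 2.5 0 0 0;1 0 0 2.5 0 0 0;1 0 0 1.5 0 0 0"
}}

```text
clock: 27.32
eef_pos: [551.9, -111.0, 125.8]
tool_rot: [-3.139, 0.005, 0.32]
force: [0.3, -0.3, 0.3]
width: 85.6
gripper_force: 0.0
```

Run:
```python
from h import *
plan((555.2,-112.5),z=82)
```

```text
pos [ 551.9 -111.   125.8] shift tool cm [0.29 0.26 4.38] closing dir deg -71.64
```

Request:
{"api": "move_arm", "payload": {
  "targets": "1 .15 .1 1.5 0 0 0;1 .1 .1 1.3 0 0 0;1 0 0 .8 0 0 0;1 0 0 .4 0 0 0;-1 0 0 0 0 0 0"
}}

```text
clock: 27.73
eef_pos: [556.4, -112.8, 88.4]
tool_rot: [-3.141, 0.002, 0.317]
force: [0.8, -0.5, -0.4]
width: 75.4
gripper_force: 0.0
```

Request:
{"api": "move_arm", "payload": {
  "targets": "-1 0 0 0 0 0 0;-1 0 0 0 0 0 0;-1 0 0 0 0 0 0;-1 0 0 0 0 0 0;-1 0 0 0 0 0 0"
}}

```text
clock: 28.15
eef_pos: [557.7, -112.9, 90.5]
tool_rot: [3.141, -0.002, 0.317]
force: [-0.7, 0.7, 6.4]
width: 42.3
gripper_force: 60.5
```

Request:
{"api": "move_arm", "payload": {
  "targets": "-1 0 0 0 0 0 0;-1 0 0 0 0 0 0;-1 0 0 0 0 0 0"
}}

```text
clock: 28.4
eef_pos: [557.7, -112.9, 90.5]
tool_rot: [3.141, -0.002, 0.317]
force: [-0.2, 1.2, 5.9]
width: 42.5
gripper_force: 60.5
```

Request:
{"api": "move_arm", "payload": {
  "targets": "-1 0 0 -1 0 0 0;-1 0 0 -3 0 0 0;-1 0 0 -3 0 0 0;-1 0 0 -3 0 0 0;-1 0 0 -3 0 0 0"
}}

```text
clock: 28.82
eef_pos: [556.6, -113.0, 221.2]
tool_rot: [3.141, 0.0, 0.316]
force: [0.4, 0.4, -2.5]
width: 42.3
gripper_force: 61.1
```

Request:
{"api": "move_arm", "payload": {
  "targets": "-1 0 0 0 0 0 0;-1 0 0 0 0 0 0"
}}

```text
clock: 28.98
eef_pos: [558.0, -113.1, 221.3]
tool_rot: [3.14, -0.004, 0.317]
force: [-0.6, -0.3, -2.1]
width: 42.0
gripper_force: 61.2
```

Run:
```python
from h import *
plan((474.5,247.3))
S=cams.get_image('scene');R=Ro.from_euler('z',.317).as_matrix()
for b in((-77.5,-43),(-77.5,43),(77.5,43),(77.5,-43)):
    p=R@[*b,32]+[509.6,259,0];print(b,proj(S,p).round(1))
```

```text
pos [ 558.  -113.1  221.3] shift tool cm [  3.3  -36.85  -0.05] closing dir deg -71.85
(-77.5, -43) [453.4 221.8]
(-77.5, 43) [478.7 194.9]
(77.5, 43) [552.7 231.9]
(77.5, -43) [529.  261.4]
```

Request:
{"api": "move_arm", "payload": {
  "targets": "-1 .18 -1.3 0 0 0 0;-1 .18 -2 0 0 0 0;-1 .18 -2.1 0 0 0 0;-1 .18 -2.1 0 0 0 0;-1 .18 -2.1 0 0 0 0"
}}

```text
clock: 29.45
eef_pos: [534.1, -17.8, 217.7]
tool_rot: [-3.14, 0.004, 0.316]
force: [-0.6, 0.8, -1.1]
width: 42.2
gripper_force: 61.2
```

Request:
{"api": "move_arm", "payload": {
  "targets": "-1 .18 -2.1 0 0 0 0;-1 .18 -2.1 0 0 0 0;-1 .18 -2.1 0 0 0 0;-1 .18 -2.1 0 0 0 0;-1 .18 -2.1 0 0 0 0"
}}

```text
clock: 29.87
eef_pos: [509.9, 84.7, 217.8]
tool_rot: [-3.141, 0.003, 0.317]
force: [0.1, -0.5, -1.1]
width: 42.1
gripper_force: 61.2
```

Request:
{"api": "move_arm", "payload": {
  "targets": "-1 .18 -2.1 0 0 0 0;-1 .18 -2.1 0 0 0 0;-1 .18 -2.1 0 0 0 0;-1 .18 -2.1 0 0 0 0;-1 .18 -2.1 0 0 0 0"
}}

```text
clock: 30.28
eef_pos: [485.8, 187.0, 217.8]
tool_rot: [3.141, 0.004, 0.317]
force: [0.7, -0.0, -1.5]
width: 42.2
gripper_force: 61.2
```

Request:
{"api": "move_arm", "payload": {
  "targets": "-1 .18 -2.1 0 0 0 0;-1 .18 -2 0 0 0 0;-1 .18 -2 0 0 0 0;-1 0 0 0 0 0 0;-1 0 0 1 0 0 0"
}}

```text
clock: 30.7
eef_pos: [473.3, 247.1, 208.8]
tool_rot: [3.142, -0.0, 0.32]
force: [0.2, -0.5, -1.9]
width: 42.1
gripper_force: 61.1
```

Request:
{"api": "move_arm", "payload": {
  "targets": "-1 0 0 2 0 0 0;-1 0 0 2 0 0 0;-1 0 0 1.5 0 0 0;-1 0 0 0 0 0 0;-1 0 0 0 0 0 0"
}}

```text
clock: 31.12
eef_pos: [472.9, 244.1, 153.0]
tool_rot: [3.14, 0.003, 0.315]
force: [0.5, -0.1, -0.3]
width: 42.5
gripper_force: 61.2
```

Run:
```python
from h import *
plan((474.5,247.3),z=94.5)
T=cams.get_image('top');a=T['color'][150:290,70:170,::-1]
S=cams.get_image('scene');b=S['color'][70:210,270:370,::-1]
cv2.imwrite('pics/m7.png',cv2.resize(np.hstack([a,b]),None,fx=4,fy=4,interpolation=2))
```

```text
pos [472.9 244.1 153. ] shift tool cm [ 0.27 -0.26  5.85] closing dir deg -71.98
```

View pics/m7.png

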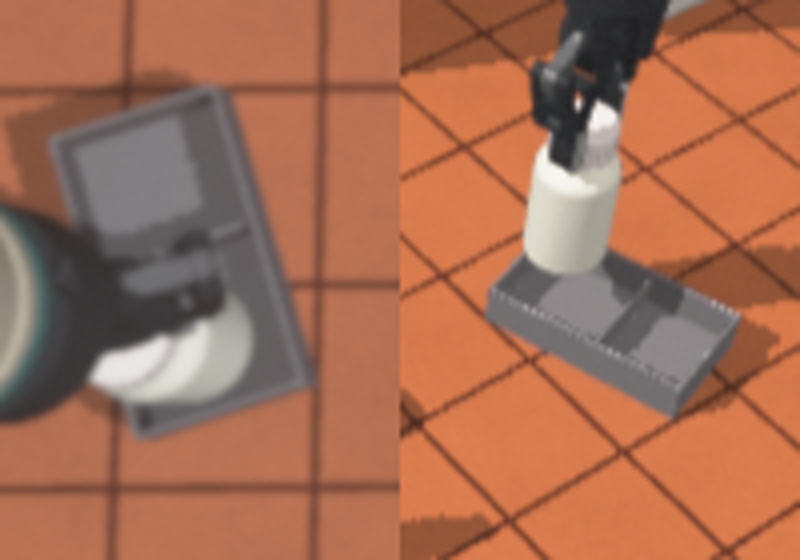

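The plastic bottle hangs straight over the near compartment of the sampling tray (base about (570,265), right panel). I'll lower it.

Request:
{"api": "move_arm", "payload": {
  "targets": "-1 .1 -.1 1 0 0 0;-1 .1 -.1 1.3 0 0 0;-1 0 0 1.3 0 0 0;-1 0 0 1 0 0 0;-1 0 0 .4 0 0 0"
}}

```text
clock: 31.63
eef_pos: [474.3, 248.3, 103.1]
tool_rot: [3.141, 0.001, 0.317]
force: [-0.1, -0.4, -0.7]
width: 41.9
gripper_force: 61.2
```

Request:
{"api": "move_arm", "payload": {
  "targets": "-1 0 0 .2 0 0 0;-1 0 0 .1 0 0 0;-1 0 0 .1 0 0 0;-1 0 0 0 0 0 0;-1 0 0 0 0 0 0"
}}

```text
clock: 32.05
eef_pos: [475.2, 248.6, 100.7]
tool_rot: [-3.141, -0.001, 0.317]
force: [-0.6, -0.5, -1.1]
width: 42.0
gripper_force: 61.2
```

Request:
{"api": "move_arm", "payload": {
  "targets": "-1 0 0 .2 0 0 0;-1 0 0 .15 0 0 0;-1 0 0 .1 0 0 0;-1 0 0 0 0 0 0;-1 0 0 0 0 0 0"
}}

```text
clock: 32.47
eef_pos: [474.8, 248.5, 95.7]
tool_rot: [3.142, 0.0, 0.317]
force: [1.0, 0.3, -1.0]
width: 42.2
gripper_force: 61.2
```

Request:
{"api": "move_arm", "payload": {
  "targets": "-1 0 0 .1 0 0 0;-1 0 0 0 0 0 0;-1 0 0 0 0 0 0"
}}

```text
clock: 32.72
eef_pos: [474.9, 248.5, 94.8]
tool_rot: [-3.142, 0.0, 0.317]
force: [1.2, 0.2, -0.2]
width: 42.1
gripper_force: 61.2
```

Request:
{"api": "move_arm", "payload": {
  "targets": "-1 0 0 .1 0 0 0;-1 0 0 0 0 0 0;-1 0 0 0 0 0 0"
}}

```text
clock: 32.97
eef_pos: [475.3, 248.6, 94.5]
tool_rot: [-3.141, -0.001, 0.316]
force: [-0.3, 0.9, 5.5]
width: 42.0
gripper_force: 61.8
```

Request:
{"api": "move_arm", "payload": {
  "targets": "0.4 0 0 0 0 0 0;0.5 0 0 0 0 0 0;0.5 0 0 0 0 0 0;0.5 0 0 0 0 0 0;0.5 0 0 -.5 0 0 0"
}}

```text
clock: 33.38
eef_pos: [474.3, 248.3, 98.2]
tool_rot: [3.141, 0.002, 0.317]
force: [-0.5, -0.4, -0.3]
width: 63.8
gripper_force: 0.0
```

Request:
{"api": "move_arm", "payload": {
  "targets": "0.6 0 0 -1.5 0 0 0;0.8 0 0 -2.5 0 0 0;1 0 0 -3 0 0 0;1 0 0 -3 0 0 0;1 0 0 -3 0 0 0"
}}

```text
clock: 33.8
eef_pos: [474.6, 248.1, 230.4]
tool_rot: [3.141, 0.0, 0.316]
force: [0.7, 0.5, -0.7]
width: 85.2
gripper_force: 0.0
```

Request:
{"api": "move_arm", "payload": {
  "targets": "1 .69 2.77 0 0 0 0;1 .69 2.77 0 0 0 0;1 .69 2.77 0 0 0 0;1 .69 2.77 0 0 0 0;1 .69 2.77 0 0 0 0"
}}

```text
clock: 34.22
eef_pos: [551.2, 126.5, 229.2]
tool_rot: [-3.141, -0.0, 0.317]
force: [-0.1, -0.1, 0.1]
width: 85.6
gripper_force: 0.0
```

Request:
{"api": "move_arm", "payload": {
  "targets": "1 .69 2.77 0 0 0 0;1 .69 2.77 0 0 0 0;1 .69 2.77 0 0 0 0;1 .69 2.77 0 0 0 0;1 .69 2.77 0 0 0 0"
}}

```text
clock: 34.63
eef_pos: [627.1, 5.4, 229.0]
tool_rot: [-3.142, 0.0, 0.316]
force: [0.6, -0.1, 0.4]
width: 85.4
gripper_force: 0.0
```

Request:
{"api": "move_arm", "payload": {
  "targets": "1 .69 2.77 0 0 0 0;1 .69 2.77 0 0 0 0;1 .69 2.77 0 0 0 0;1 0 0 0 0 0 0;1 0 0 0 0 0 0"
}}

```text
clock: 35.05
eef_pos: [672.1, -68.3, 228.8]
tool_rot: [3.14, 0.001, 0.313]
force: [-0.7, 0.5, -0.3]
width: 85.6
gripper_force: 0.0
```

Request:
{"api": "move_arm", "payload": {
  "targets": "1 0 0 1 0 0 0;1 0 0 2 0 0 0;1 0 0 2 0 0 0;1 0 0 1 0 0 0;1 0 0 0 0 0 0"
}}

```text
clock: 35.47
eef_pos: [670.0, -63.3, 165.7]
tool_rot: [-3.138, 0.005, 0.318]
force: [0.3, 0.1, -0.7]
width: 85.5
gripper_force: 0.0
```

Request:
{"api": "move_arm", "payload": {
  "targets": "1 0 0 0 0 0 0;1 0 0 0 0 0 0"
}}

```text
clock: 35.63
eef_pos: [672.8, -65.5, 169.8]
tool_rot: [3.141, -0.001, 0.317]
force: [0.2, 0.2, 0.8]
width: 85.2
gripper_force: 0.0
```

Run:
```python
from h import *
plan((672,-65.5),z=38)
T=cams.get_image('top');a=T['color'][150:290,70:170,::-1];c=T['color'][60:200,230:330,::-1]
S=cams.get_image('scene');b=S['color'][150:290,220:320,::-1]
cv2.imwrite('pics/m8.png',cv2.resize(np.hstack([a,b,c]),None,fx=2.66,fy=2.66,interpolation=2))
```

```text
pos [672.8 -65.5 169.8] shift tool cm [-0.1  -0.03 13.18] closing dir deg -71.82
```

View pics/m8.png

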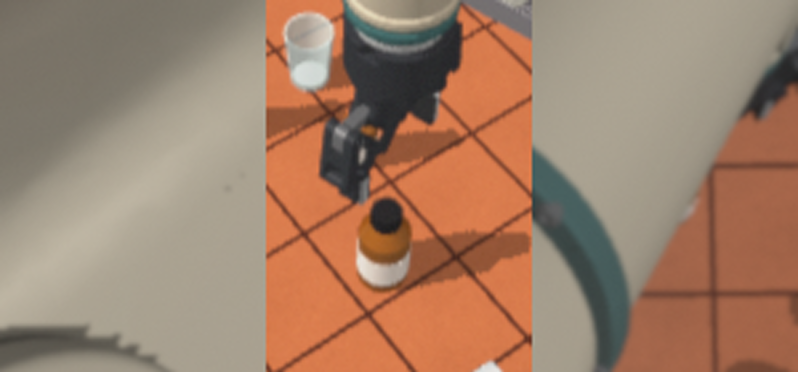

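The brown bottle is still at its measured place (cap (387,213), centre panel), under the open gripper. I'll descend and grip.

Request:
{"api": "move_arm", "payload": {
  "targets": "1 0 0 1.5 0 0 0;1 0 0 2.5 0 0 0;1 0 0 2.5 0 0 0;1 0 0 2.5 0 0 0;1 0 0 2 0 0 0"
}}

```text
clock: 36.15
eef_pos: [672.3, -65.6, 58.0]
tool_rot: [-3.141, -0.0, 0.317]
force: [0.8, 0.3, -0.7]
width: 85.3
gripper_force: 0.0
```

Request:
{"api": "move_arm", "payload": {
  "targets": "1 0 0 1.4 0 0 0;1 0 0 .6 0 0 0;-1 0 0 0 0 0 0;-1 0 0 0 0 0 0;-1 0 0 0 0 0 0"
}}

```text
clock: 36.57
eef_pos: [673.4, -66.2, 40.4]
tool_rot: [3.14, -0.002, 0.317]
force: [0.1, 0.7, 0.2]
width: 51.9
gripper_force: 0.0
```

Request:
{"api": "move_arm", "payload": {
  "targets": "-1 0 0 0 0 0 0;-1 0 0 0 0 0 0;-1 0 0 0 0 0 0;-1 0 0 0 0 0 0;-1 0 0 0 0 0 0"
}}

```text
clock: 36.98
eef_pos: [673.4, -65.7, 40.8]
tool_rot: [3.141, -0.003, 0.317]
force: [-1.0, 1.9, 6.4]
width: 44.5
gripper_force: 60.9
```

Request:
{"api": "move_arm", "payload": {
  "targets": "-1 0 0 -1 0 0 0;-1 0 0 -3 0 0 0;-1 0 0 -3 0 0 0;-1 0 0 -3 0 0 0;-1 0 0 -3 0 0 0"
}}

```text
clock: 37.4
eef_pos: [672.0, -66.0, 170.8]
tool_rot: [3.141, -0.0, 0.316]
force: [0.3, -0.1, -0.6]
width: 44.5
gripper_force: 61.5
```

Request:
{"api": "move_arm", "payload": {
  "targets": "-1 0 0 -1 0 0 0;-1 0 0 0 0 0 0;-1 0 0 0 0 0 0"
}}

```text
clock: 37.65
eef_pos: [671.9, -65.5, 178.6]
tool_rot: [-3.141, -0.0, 0.317]
force: [-0.8, -0.1, -1.5]
width: 44.5
gripper_force: 61.5
```

Run:
```python
from h import *
plan((552.5,273))
```

```text
pos [671.9 -65.5 178.6] shift tool cm [-8.100e-01 -3.589e+01  2.000e-02] closing dir deg -71.86
```

Request:
{"api": "move_arm", "payload": {
  "targets": "-1 -.05 -1.9 0 0 0 0;-1 -.05 -2.5 0 0 0 0;-1 -.05 -2.5 0 0 0 0;-1 -.05 -2.5 0 0 0 0;-1 -.05 -2.5 0 0 0 0"
}}

```text
clock: 38.07
eef_pos: [630.6, 47.7, 176.0]
tool_rot: [-3.14, 0.005, 0.316]
force: [0.2, 0.8, -1.3]
width: 44.3
gripper_force: 61.5
```

Request:
{"api": "move_arm", "payload": {
  "targets": "-1 -.05 -2.5 0 0 0 0;-1 -.05 -2.5 0 0 0 0;-1 -.05 -2.5 0 0 0 0;-1 -.05 -2.5 0 0 0 0;-1 -.05 -2.5 0 0 0 0"
}}

```text
clock: 38.48
eef_pos: [589.3, 165.6, 176.2]
tool_rot: [-3.141, 0.005, 0.317]
force: [0.1, 0.1, -1.2]
width: 44.5
gripper_force: 61.5
```

Request:
{"api": "move_arm", "payload": {
  "targets": "-1 -.05 -2.5 0 0 0 0;-1 -.05 -2.5 0 0 0 0;-1 -.05 -2.5 0 0 0 0;-1 -.05 -2.5 0 0 0 0;-1 -.05 -1.5 0 0 0 0"
}}

```text
clock: 38.9
eef_pos: [550.3, 276.2, 176.1]
tool_rot: [-3.14, 0.005, 0.32]
force: [-0.1, 0.7, -2.2]
width: 44.3
gripper_force: 61.5
```

Request:
{"api": "move_arm", "payload": {
  "targets": "-1 0 0 0 0 0 0;-1 0 0 1 0 0 0;-1 0 0 2 0 0 0;-1 0 0 2 0 0 0;-1 0 0 1 0 0 0"
}}

```text
clock: 39.32
eef_pos: [552.3, 270.0, 115.7]
tool_rot: [3.14, 0.004, 0.314]
force: [0.1, 0.3, -1.1]
width: 44.3
gripper_force: 61.5
```

Request:
{"api": "move_arm", "payload": {
  "targets": "-1 0 0 0 0 0 0;-1 0 0 0 0 0 0;-1 0 0 0 0 0 0"
}}

```text
clock: 39.57
eef_pos: [554.4, 272.2, 119.5]
tool_rot: [3.141, -0.001, 0.315]
force: [-0.1, 0.2, -0.7]
width: 44.5
gripper_force: 61.5
```

Run:
```python
from h import *
plan((552.5,273),z=45)
T=cams.get_image('top');a=T['color'][150:290,70:170,::-1]
S=cams.get_image('scene');b=S['color'][70:210,270:370,::-1]
cv2.imwrite('pics/m9.png',cv2.resize(np.hstack([a,b]),None,fx=4,fy=4,interpolation=2))
```

```text
pos [554.4 272.2 119.5] shift tool cm [-0.16 -0.14  7.45] closing dir deg -71.93
```

View pics/m9.png

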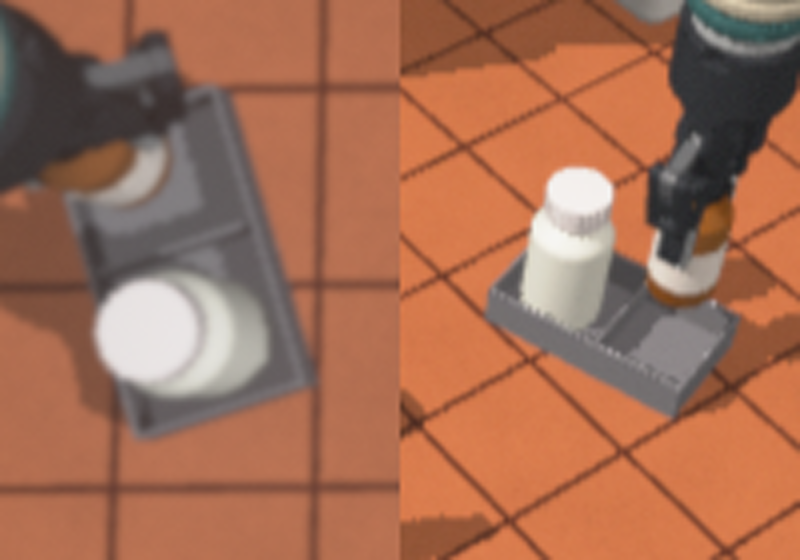

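The plastic bottle is upright in the near compartment (cap (150,330)), and the brown bottle is over the far one, clear of it. I'll lower it.

Request:
{"api": "move_arm", "payload": {
  "targets": "-1 -.1 -.05 1 0 0 0;-1 0 0 1.8 0 0 0;-1 0 0 1.8 0 0 0;-1 0 0 1.4 0 0 0;-1 0 0 .5 0 0 0"
}}

```text
clock: 40.08
eef_pos: [550.7, 273.0, 51.5]
tool_rot: [3.142, 0.003, 0.317]
force: [-0.8, 0.6, -2.2]
width: 44.8
gripper_force: 61.5
```

Request:
{"api": "move_arm", "payload": {
  "targets": "-1 0 0 .3 0 0 0;-1 0 0 .2 0 0 0;-1 0 0 .1 0 0 0;-1 0 0 0 0 0 0;-1 0 0 0 0 0 0"
}}

```text
clock: 40.5
eef_pos: [552.7, 273.4, 48.5]
tool_rot: [-3.141, -0.001, 0.317]
force: [0.4, 0.2, -1.3]
width: 44.5
gripper_force: 61.5
```

Request:
{"api": "move_arm", "payload": {
  "targets": "-1 0 0 .1 0 0 0;-1 0 0 0 0 0 0;-1 0 0 0 0 0 0"
}}

```text
clock: 40.75
eef_pos: [552.3, 273.3, 47.0]
tool_rot: [-3.141, -0.0, 0.317]
force: [0.1, 0.1, -1.8]
width: 44.1
gripper_force: 61.5
```

Request:
{"api": "move_arm", "payload": {
  "targets": "-1 0 0 .1 0 0 0;-1 0 0 .1 0 0 0;-1 0 0 0 0 0 0;-1 0 0 0 0 0 0"
}}

```text
clock: 41.08
eef_pos: [552.3, 273.2, 44.9]
tool_rot: [-3.141, -0.0, 0.317]
force: [0.4, 0.2, -0.7]
width: 44.5
gripper_force: 61.6
```

Request:
{"api": "move_arm", "payload": {
  "targets": "-1 0 0 .1 0 0 0;-1 0 0 0 0 0 0;-1 0 0 0 0 0 0"
}}

```text
clock: 41.33
eef_pos: [552.5, 273.4, 44.8]
tool_rot: [-3.141, -0.001, 0.317]
force: [-2.6, -0.0, 6.5]
width: 44.8
gripper_force: 62.1
```

Request:
{"api": "move_arm", "payload": {
  "targets": "0.2 0 0 0 0 0 0;0.3 0 0 0 0 0 0;0.3 0 0 0 0 0 0;0.3 0 0 0 0 0 0;0.3 0 0 -.5 0 0 0"
}}

```text
clock: 41.75
eef_pos: [551.5, 272.9, 48.0]
tool_rot: [3.141, 0.002, 0.317]
force: [-0.4, 0.1, -0.0]
width: 55.8
gripper_force: 0.0
```

Request:
{"api": "move_arm", "payload": {
  "targets": "0.3 0 0 -1.5 0 0 0;0.3 0 0 -2.5 0 0 0;0.4 0 0 -3 0 0 0;.6 0 0 -3 0 0 0;1 0 0 -3 0 0 0"
}}

```text
clock: 42.17
eef_pos: [552.0, 272.9, 180.3]
tool_rot: [3.141, 0.0, 0.316]
force: [0.5, -0.1, -0.7]
width: 78.1
gripper_force: 0.0
```

Request:
{"api": "move_arm", "payload": {
  "targets": "1 0 0 -3 0 0 0;1 0 0 -3 0 0 0;1 -3 -1 0 0 0 0;1 -3 -1 0 0 0 0;1 -3 -1 0 0 0 0"
}}

```text
clock: 42.58
eef_pos: [456.6, 273.3, 239.5]
tool_rot: [-3.141, -0.001, 0.316]
force: [-0.6, 1.0, -0.5]
width: 85.2
gripper_force: 0.0
```

Request:
{"api": "move_arm", "payload": {
  "targets": "1 0 -3 0 0 0 0;1 0 -3 0 0 0 0;1 0 -3 0 0 0 0;1 0 0 0 0 0 0;1 0 0 0 0 0 0"
}}

```text
clock: 43.0
eef_pos: [428.2, 361.0, 238.7]
tool_rot: [-3.141, 0.0, 0.321]
force: [1.1, -0.3, 0.4]
width: 85.5
gripper_force: 0.0
```

Run:
```python
from h import *
T=cams.get_image('top')['color'][90:300,60:430,::-1];S=cams.get_image('scene')['color'][90:300,100:400,::-1]
a=cv2.resize(T,(528,300));b=cv2.resize(S,(429,300))
cv2.imwrite('pics/fin.png',np.vstack([cv2.resize(T,(528,300),interpolation=2),np.pad(cv2.resize(S,(428,300),interpolation=2),((0,0),(0,100),(0,0)))]))
```

```text
(no output)
```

View pics/fin.png

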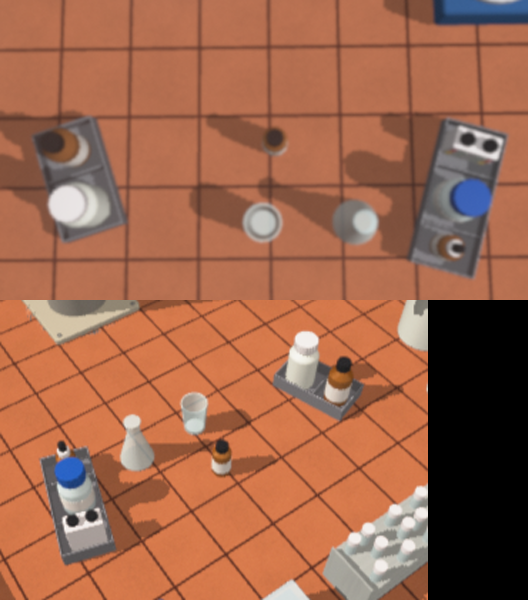

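Both kits are filled and everything stands upright. The spare bottle (275,140), beaker (262,222) and flask (356,222) have not moved, and the gripper is clear of everything.

```bash
python3 -c "
from cell import order;print(order.finish_job())"
```

```text
the job is handed in; nothing more can be done
None
```

Both field kits are made up and the job is handed in, at about 43 s of the 134 s allowed. The final pictures show all five items upright in their compartments, and the spare bottle, beaker and flask where they were; the judging result was not shown.

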